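# Load the jar shaker with the full glaze jars

### The arm

A 7-joint arm with a two-finger parallel gripper is mounted at the origin on the work surface; the furniture and walls round the work are solid. World frame = base frame: x ahead of the robot, y to its left, z up, the work surface at z = 0. Lengths are in m, angles in rad, forces in N, time in s.
With the tool pointing down it reaches from about 0.425 to 0.925 m from the base axis. Payload 6.8 kg.
Tool frame: the origin (TCP) lies at the very end of the fingers, on their centre line; the grasp point (between the pads) lies 19 mm behind it; z points along the fingers, y is the line along which they close (so a half turn about z gives the same grasp; the last joint's range is limited). The gripper opens to 85 mm and grips with 20 to 120 N. Pads are 22 mm wide; open, the fingers measure 114 mm over their backs; the gripper's body (76 mm by 85 mm) begins 54 mm behind the grasp point. The pads swing forward as they close: fully open they stand 13 mm farther back than shut.
Start: joints at [1.164, 0.477, 0.022, 1.555, -0.011, 1.109, -0.083], TCP at [0.199, -0.645, 0.231] pointing down, gripper open.
Joint ranges: [-2.96, 2.96], [-0.34, 2.1], [-1.41, 1.46], [0.24, 2.44], [-1.37, 4.51], [0.17, 1.92], [-2.96, 2.96]. Speed limits (rad/s): [2.39, 2.39, 3.14, 3.14, 3.14, 3.14, 3.14].

### API

Orientations are given as a unit quaternion [w, x, y, z].
In Python, from station import get_obs, read_camera, hand_in gives the robot as it stands.
- The arm moves only by the tool arm_command, never from a script. Its argument "commands" is one flat list of numbers, 7 for each row, row after row: the shift along the tool's x, y, z in m, then the turn, a rotation vector about the tool's x, y, z in degrees, then the opening, from 0 (shut) to 1 (fully open). In form: [tx, ty, tz, rx, ry, rz, fingers, tx, ty, tz, rx, ry, rz, fingers, ...]. A call has 1 to 8 rows; each row is the pose to reach, as a shift and turn from the pose commanded when the call began, along the tool's axes at that moment; what a row does not reach only later rows make up. A row lasts 1/10 s, in which the tool goes at most 50 mm and 8.59 degrees, less where a joint would pass 70% of its speed; a pose out of reach is approached as far as the arm can. A call with a gripper value outside its range is refused whole. The fingers move at their own pace and stop on an object; "force" is the grip in N (left out, the last holds). Time passes only in rows, so rows that repeat a pose let the fingers close. It gives the time, the measured TCP pose, the force, the opening and the grip force at its end, in the units of the state.
- get_obs(): the state, without advancing time (a new reading comes with each control period).
- read_camera(name): name is "side" or "top"; returns a dict with "img" (400x640x3 uint8, red, green, blue), "camera_matrix" (3x3 intrinsics, pixels), "pose" (4x4, takes a point from camera to world coordinates). Camera axes: x right, y down, z forward; pixel columns grow to the right and rows downward; lengths in m; the calibration is good to about 2 mm. A picture is of the moment at which its call begins. There is no depth.
- hand_in(): hands the job in; it is judged then, once.
The state is a dict: "t": time; "q": joint angles; "joint_vel": joint speeds; "joint_torque": joint torques, N m; "eef_pos": TCP position; "tool_rot": TCP orientation; "contact_force": force on the tool from outside, world axes, zero at the start; "torque": the same for the moment, N m; "gripper_width": opening from 0.0 (shut) to 1.0 (fully open); "grasp_force": force on a finger pad.
Only numpy, scipy, OpenCV 4.12 (cv2) and the standard library are available. Lean on these libraries where they do the work, as an engineer would, in place of code of your own. Each camera call takes 0.05 s, during which the arm holds its last target. There are 200 camera calls.

### The job

Turn the shaker's speed knob fully anticlockwise to off, then sort the look-alike glaze jars by lifting each to feel its weight: stand every full jar upright in the shaker's tray, to be mixed, and every empty one upright in the low grey wash-up tray. When all are sorted, turn the knob fully clockwise to its end stop to start the shaker at full speed, and leave the pale test tile and the cups where they are.

Things in the scene. Friction and masses are not known exactly. Their poses are not given: they have to be found in the camera images.
- jar_a_mid (a point): lidded jar: round white body 48 mm across and 56 mm high with a black screw cap 43 mm across on top (cap fixed), 68 mm high in all; this point is at its centre, 34 mm above its underside, z up along the jar. All jars look alike; a full one weighs 240 to 360 g, an empty one 30 to 50 g. The weight sits low in it. Jars start upright on the table. 4 or 5 jars are present, two or three of them full and one or two empty, in no fixed order
- jar_b_mid (a point): lidded jar: round white body 48 mm across and 56 mm high with a black screw cap 43 mm across on top (cap fixed), 68 mm high in all; this point is at its centre, 34 mm above its underside, z up along the jar. All jars look alike; a full one weighs 240 to 360 g, an empty one 30 to 50 g. The weight sits low in it. Jars start upright on the table. 4 or 5 jars are present, two or three of them full and one or two empty, in no fixed order
- jar_c_mid (a point): lidded jar: round white body 48 mm across and 56 mm high with a black screw cap 43 mm across on top (cap fixed), 68 mm high in all; this point is at its centre, 34 mm above its underside, z up along the jar. All jars look alike; a full one weighs 240 to 360 g, an empty one 30 to 50 g. The weight sits low in it. Jars start upright on the table. 4 or 5 jars are present, two or three of them full and one or two empty, in no fixed order
- jar_d_mid (a point): lidded jar: round white body 48 mm across and 56 mm high with a black screw cap 43 mm across on top (cap fixed), 68 mm high in all; this point is at its centre, 34 mm above its underside, z up along the jar. All jars look alike; a full one weighs 240 to 360 g, an empty one 30 to 50 g. The weight sits low in it. Jars start upright on the table. 4 or 5 jars are present, two or three of them full and one or two empty, in no fixed order
- jar_e_mid (a point): lidded jar: round white body 48 mm across and 56 mm high with a black screw cap 43 mm across on top (cap fixed), 68 mm high in all; this point is at its centre, 34 mm above its underside, z up along the jar. All jars look alike; a full one weighs 240 to 360 g, an empty one 30 to 50 g. The weight sits low in it. Jars start upright on the table. 4 or 5 jars are present, two or three of them full and one or two empty, in no fixed order
- shaker_tray (a point): centre of the floor (50 mm above the table) of the shaker's shallow aluminium tray with a black rubber mat; 150 mm inside along this point's x, which points away from the robot, and 282 mm along its y, rim 12 mm high. Three full jars fit in a row along y, 75 mm apart; a jar knocked against the rim may tip over, so stand jars well clear of it
- shaker: the shaker, a fixed grey box 226 mm by 294 mm (y); origin and axes under the tray's centre, level with the table. It reaches 148 mm from there along -x, towards the robot, where its dark control strip lies (top 51 mm above the table)
- wash_tray_in (a point): centre of the inner floor (4 mm above the table) of the fixed low grey plastic wash-up tray, 220 mm inside along this point's x and 140 mm along its y, rim 12 mm above the inner floor
- speed_knob (a joint): the shaker's speed knob, rad: 0 = off, at the end stop fully anticlockwise seen from above; grows clockwise to 2.6 = full speed, the other end stop. It stays where it is left and turns easily (about 0.03 N m)
- speed_knob_grip (a point): on the knob's upright axis at the height to grip it, 113 mm from the tray's centre towards the robot (along -x of shaker_tray). The knob is a black round cap with a raised straight grip bar, about 14 mm wide, 42 mm long and 32 mm high (its top 7 mm above this point), with a white line on its end that points along -x; this point turns with the knob and the bar lies along its x (along the x of shaker_tray when the knob is off)
- tool_case: closed wooden case, fixed furniture, to the left of the shaker: 100 mm along its x, 235 mm along its y, 50 mm high; origin under its centre
- tile: bystander: pale glaze test tile lying flat near the vice, 66 mm by 36 mm, 7 mm thick; origin under its centre
- cup: bystander: small green-grey cup, 66 mm across, 57 mm high; origin under its centre
- cup_back: bystander: small pale grey cup, 62 mm across, 60 mm high; origin under its centre
Not all that is in view belongs to the job. Leave any blue look-alike of the part that bears jar_c_mid alone.

How it is judged:
By the outcome, as a careful person would: the job done as asked, in the order asked, and still so for the second after the job is handed in, with the robot touching nothing.
Of jar_a, jar_b, jar_c, jar_d, jar_e only 4 to 5 are there at a start; the rules pass over those that are not, and their reading is None.
At some moment in a run one of jar_a, jar_b, jar_c, jar_d, jar_e may be knocked a few centimetres aside while the robot is not near it.
It also fails if it takes over 200 s, if anything falls off the work surface, if the arm or the gripper's body presses on something with over 40 N, if the wrist force passes 120 N, or if a joint passes its speed limit or range.

## Working session

There is one attempt and no reset: what is moved stays moved. The work goes in short steps, Python scripts to look and compute and a tool call to move; the robot and the scene stay as the last step left them, time stands still between calls to the robot, and variables do not carry over. Pictures are saved under pics/ and viewed, at most 14 in all, crops included, and the job is handed in when it is done.

Besides the shell and the picture viewer there is one more tool, called after "Call:" by a JSON object that holds its "api" and its "payload", one argument or row to a line. arm_command: Moves the arm, as the interface text tells. Its arguments: {"type":"object","properties":{"commands":{"type":"array","items":{"type":"number"}},"force":{"type":"number"}},"required":["commands"]}

```bash
ls; mkdir -p pics
python3 - <<'E'
from station import *
import cv2,numpy as np
o=get_obs(); print({k:np.round(v,3) for k,v in o.items()})
for n in("top","side"):
    c=read_camera(n); cv2.imwrite(f"pics/{n}0.png",c["img"][:,:,::-1]); print(n,c["camera_matrix"].round(1).tolist(),c["pose"].round(3).tolist())
E
```

```text
pics
{'t': np.float64(0.0), 'q': array([ 1.164,  0.478,  0.022,  1.556, -0.012,  1.109, -0.083]), 'joint_vel': array([ 0.   , -0.   , -0.002,  0.   ,  0.002,  0.001,  0.001]), 'joint_torque': array([-0.0000e+00, -5.9645e+01,  1.6080e+00, -2.8120e+01,  1.3000e-02,
        1.0000e-02, -0.0000e+00]), 'eef_pos': array([ 0.199, -0.645,  0.23 ]), 'tool_rot': array([-0.001,  0.989,  0.149, -0.   ]), 'contact_force': array([-1.515, -0.05 , -0.456]), 'torque': array([-0.026, -0.088,  0.006]), 'grasp_force': np.float64(0.0), 'gripper_width': np.float64(1.002)}
top [[437.8, 0.0, 311.6], [0.0, 437.8, 207.2], [0.0, 0.0, 1.0]] [[0.002, -0.976, 0.216, 0.302], [-1.0, -0.002, -0.003, 0.078], [0.004, -0.216, -0.976, 1.16], [0.0, 0.0, 0.0, 1.0]]
side [[445.5, 0.0, 321.2], [0.0, 445.5, 192.1], [0.0, 0.0, 1.0]] [[0.999, 0.014, -0.031, 0.567], [0.033, -0.472, 0.881, -0.942], [-0.002, -0.881, -0.472, 0.626], [0.0, 0.0, 0.0, 1.0]]
```

View pics/top0.png

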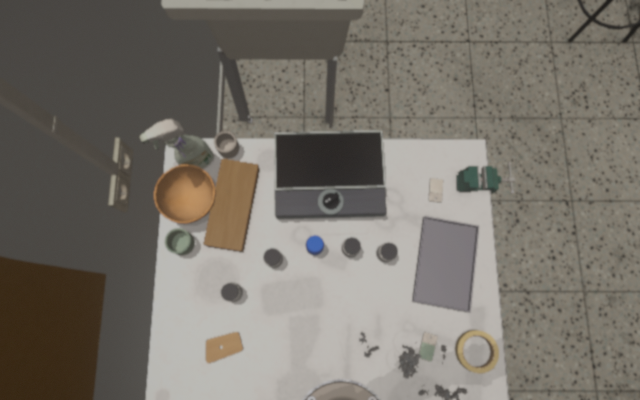

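View pics/side0.png

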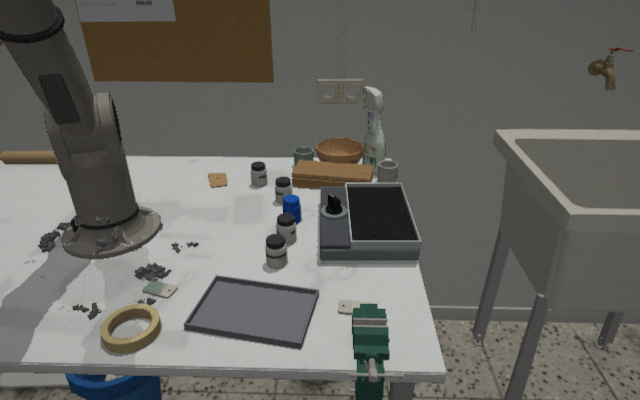

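```bash
cat > h.py <<'E'
from station import *
import cv2,numpy as np
from scipy.spatial.transform import Rotation as R
def ray(c,u,v,z):
    d=c["pose"][:3,:3]@np.linalg.solve(c["camera_matrix"],[u,v,1]); p=c["pose"][:3,3]
    return (p+d*(z-p[2])/d[2])
def proj(c,P):
    q=np.linalg.inv(c["pose"])@np.append(P,1); r=c["camera_matrix"]@q[:3]; return r[:2]/r[2]
def tool(o): 
    w,x,y,z=o["tool_rot"]; return R.from_quat([x,y,z,w])
def target(yaw): # tool down, tool x at azimuth yaw (deg)
    a=np.radians(yaw); return R.from_matrix([[np.cos(a),np.sin(a),0],[np.sin(a),-np.cos(a),0],[0,0,-1]])
def caps(c,thr=75,dbg=False):
    g=c["img"].max(2); m=(g<thr).astype(np.uint8)
    n,l,s,ce=cv2.connectedComponentsWithStats(m); out=[]
    for i in range(1,n):
        if 80<s[i,4]<500 and s[i,2]<30 and s[i,3]<30: out.append((ce[i].round(1),s[i,2:].tolist(),ray(c,*ce[i],0.066)[:2].round(3)))
    return out
def go(P,yaw,o=None):
    o=o or get_obs(); t=tool(o); d=t.inv().apply(np.array(P)-o["eef_pos"]); r=(t.inv()*target(yaw)).as_rotvec(degrees=True)
    print("shift",d.round(4),"rot",r.round(2))
E
python3 - <<'E'
from h import *
c=read_camera("top")
for x in caps(c): print(*x)
print("shaker top mat etc")
g=c["img"].max(2)
m=(g<45).astype(np.uint8); n,l,s,ce=cv2.connectedComponentsWithStats(m)
for i in range(1,n):
    if s[i,4]>2500:
        r=cv2.minAreaRect(np.argwhere(l==i)[:,::-1].astype(np.float32)); print(r)
        for p in cv2.boxPoints(r): print(p.round(1),ray(c,*p,0.05)[:2].round(3),ray(c,*p,0.062)[:2].round(3))
hsv=cv2.cvtColor(c["img"],cv2.COLOR_RGB2HSV); print(hsv[262,446],hsv[210,300],hsv[160,330])
# wash tray
m=((g>60)&(g<140)).astype(np.uint8); m[:, :405]=0; m[:, 495:]=0; m=cv2.morphologyEx(m,cv2.MORPH_OPEN,np.ones((3,3)))
n,l,s,ce=cv2.connectedComponentsWithStats(m)
i=l[262,446]; r=cv2.minAreaRect(np.argwhere(l==i)[:,::-1].astype(np.float32)); print("wash",i,r,ray(c,*r[0],0.012))
for p in cv2.boxPoints(r): print(p.round(1),ray(c,*p,0.012)[:2].round(3))
im=cv2.resize(c["img"][120:310,200:400],None,fx=3,fy=3,interpolation=cv2.INTER_CUBIC)[:, :, ::-1]
s=read_camera("side")["img"][175:255,290:430]; s=cv2.resize(s,None,fx=4,fy=4,interpolation=cv2.INTER_CUBIC)[:, :, ::-1]
k=cv2.resize(c["img"][185:220,310:350],None,fx=8,fy=8,interpolation=cv2.INTER_CUBIC)[:, :, ::-1]
cv2.imwrite("pics/c1.png",im); out=np.zeros((320,560+320,3),np.uint8); out[:,:560]=s; out[:280,560:]=k; cv2.imwrite("pics/c2.png",out[:, :800])
E
```

```text
[463.8 183.6] [19, 19, 157] [ 0.609 -0.321]
[331.3 200.5] [16, 16, 178] [0.563 0.023]
shaker top mat etc
[162  10 127] [150   6  92] [ 8 24 43]
wash 2 ((445.95330810546875, 263.8667907714844), (58.852535247802734, 88.95516967773438), 7.253194808959961) [ 0.40608971 -0.2775624   0.012     ]
[411.1 304.3] [ 0.303 -0.182]
[422.4 216. ] [ 0.533 -0.223]
[480.8 223.5] [ 0.514 -0.377]
[469.5 311.7] [ 0.285 -0.33 ]
```

View pics/c1.png

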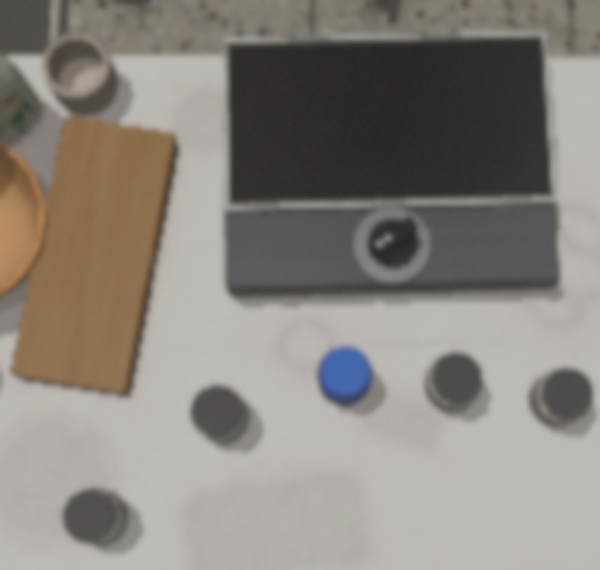

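View pics/c2.png

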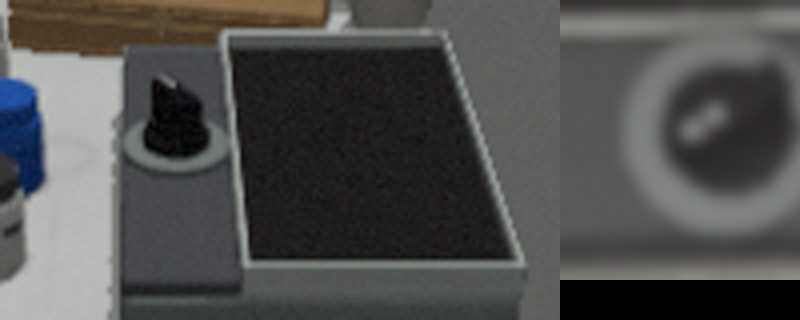

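Run:
```python
from h import *
c=read_camera("top")
g=cv2.GaussianBlur(c["img"].max(2),(3,3),0)
for u,v in((232,292),(273,258),(352,247),(388,252)): print(g[v-2:v+1,u-2:u+2].tolist())
m=cv2.medianBlur((g<60).astype(np.uint8),5)
n,l,s,ce=cv2.connectedComponentsWithStats(m)
for i in range(1,n):
    if s[i,4]>2500 and 100<ce[i][1]<220:
        r=cv2.minAreaRect(np.argwhere(l==i)[:,::-1].astype(np.float32)); print(r, ray(c,*r[0],0.05))
        for p in cv2.boxPoints(r): print(p.round(1),ray(c,*p,0.05)[:2].round(3))
# jars
gr=cv2.GaussianBlur(c["img"].max(2),(0,0),1)
for thr in(95,105):
  print(thr)
  m=(gr<thr).astype(np.uint8); n,l,s,ce=cv2.connectedComponentsWithStats(m)
  for i in range(1,n):
    if 80<s[i,4]<700 and 215<ce[i][1]<310 and 150<ce[i][0]<410: print(ce[i].round(1),s[i,2:],ray(c,*ce[i],0.064)[:2].round(3))
hsv=cv2.cvtColor(c["img"],cv2.COLOR_RGB2HSV)
b=((hsv[...,0]>105)&(hsv[...,0]<130)&(hsv[...,1]>150)&(hsv[...,2]>80)).astype(np.uint8); M=cv2.moments(b,True); u=M["m10"]/M["m00"],M["m01"]/M["m00"]; print("blue",u,ray(c,*u,0.06))
# knob ring centre : crop (392,243)->
print("knob", ray(c,200+392/3,120+243/3,0.052))
```

```text
[[83, 83, 83, 83], [83, 83, 83, 83], [83, 83, 83, 83]]
[[81, 81, 81, 82], [82, 81, 81, 82], [82, 81, 81, 82]]
[[78, 78, 78, 78], [79, 79, 79, 79], [79, 79, 79, 79]]
[[79, 79, 79, 79], [79, 79, 79, 79], [79, 79, 79, 79]]
((329.0810852050781, 159.30035400390625), (50.028831481933594, 103.03825378417969), 88.91908264160156) [0.67927246 0.02767822 0.05      ]
[277.1 135.3] [0.747 0.167]
[380.1 133.3] [ 0.753 -0.111]
[381.1 183.3] [ 0.613 -0.109]
[278.  185.3] [0.607 0.162]
95
[172.2 238.5] [ 15  19 119] [0.464 0.426]
[351.7 246.4] [ 14  16 174] [ 0.445 -0.027]
[388.5 251.4] [ 14  16 170] [ 0.432 -0.119]
[272.9 257.5] [ 17  16 193] [0.417 0.17 ]
[230.7 291.7] [ 18  15 196] [0.332 0.273]
105
[172.9 238.7] [ 17  21 167] [0.463 0.424]
[188.9 246.6] [13 20 96] [0.443 0.382]
[351.8 246.8] [ 16  17 209] [ 0.444 -0.027]
[388.4 251.7] [ 16  17 206] [ 0.432 -0.119]
[273.1 257.8] [ 17  17 223] [0.416 0.17 ]
[231.5 292. ] [ 20  17 259] [0.332 0.271]
blue (314.6, 243.53333333333333) [0.45228337 0.06630563 0.06      ]
knob [0.56473796 0.02444448 0.052     ]
```

Run:
```python
from h import *
c=read_camera("side")
for z in(.075,.083,.09,.1): print(z,proj(c,[.555,.039,z]).round(1),proj(c,[.566,.025,z-.03]).round(1))
go([.566,.025,.22],127.4)
```

```text
0.075 [330.  200.8] [334.2 214. ]
0.083 [330.  198.1] [334.2 211.2]
0.09 [330.1 195.6] [334.3 208.8]
0.1 [330.1 192.1] [334.3 205.4]
shift [ 0.5483 -0.5321  0.0113] rot [-3.0000e-02 -3.0000e-02 -1.1028e+02]
```

Call:
{"api": "arm_command", "payload": {
  "commands": [0.548,-0.532,0.011,0,0,-110,0.7,0.548,-0.532,0.011,0,0,-110,0.7,0.548,-0.532,0.011,0,0,-110,0.7,0.548,-0.532,0.011,0,0,-110,0.7,0.548,-0.532,0.011,0,0,-110,0.7,0.548,-0.532,0.011,0,0,-110,0.7,0.548,-0.532,0.011,0,0,-110,0.7,0.548,-0.532,0.011,0,0,-110,0.7]
}}

```text
t: 1.1
eef_pos: [0.3916, -0.2927, 0.2259]
tool_rot: [0.0, 0.73, 0.683, -0.0]
contact_force: [0.4, -1.0, 0.1]
gripper_width: 0.702
grasp_force: 0.0
```

Run:
```python
from h import *
o=get_obs(); print(o["t"],o["eef_pos"],o["q"].round(2)); go([.566,.025,.16],127.4)
```

```text
1.1 [ 0.39158369 -0.29265564  0.22585526] [ 0.85  0.2  -0.38  1.97  0.09  0.98  0.36]
shift [0.3285 0.153  0.0657] rot [ 2.000e-02  5.000e-02 -4.119e+01]
```

Call:
{"api": "arm_command", "payload": {
  "commands": [0.328,0.153,0.066,0,0,-41,0.5,0.328,0.153,0.066,0,0,-41,0.5,0.328,0.153,0.066,0,0,-41,0.5,0.328,0.153,0.066,0,0,-41,0.5,0.328,0.153,0.066,0,0,-41,0.5,0.328,0.153,0.066,0,0,-41,0.5,0.328,0.153,0.066,0,0,-41,0.5,0.328,0.153,0.066,0,0,-41,0.5]
}}

```text
t: 1.9
eef_pos: [0.5685, 0.0277, 0.1591]
tool_rot: [-0.0, 0.445, 0.896, 0.002]
contact_force: [-0.3, -0.4, -0.1]
gripper_width: 0.5
grasp_force: 0.0
```

Run:
```python
from h import *
o=get_obs(); print(o["t"],o["eef_pos"],o["q"].round(2)); go([.566,.025,.068],127.4)
```

```text
1.9 [0.56848742 0.02772485 0.15914214] [ 0.32  0.45 -0.61  1.85  0.31  0.93  0.22]
shift [-0.0009 -0.0039  0.0911] rot [ 0.15 -0.12 -0.19]
```

Call:
{"api": "arm_command", "payload": {
  "commands": [-0.001,-0.004,0.04,0,0,0,0.5,-0.001,-0.004,0.065,0,0,0,0.5,-0.001,-0.004,0.08,0,0,0,0.5,-0.001,-0.004,0.091,0,0,0,0.5,-0.001,-0.004,0.091,0,0,0,0.5]
}}

```text
t: 2.4
eef_pos: [0.5641, 0.0184, 0.0677]
tool_rot: [-0.001, 0.447, 0.894, -0.0]
contact_force: [-0.9, 0.0, -0.1]
gripper_width: 0.501
grasp_force: 0.0
```

Run:
```python
from h import *
o=get_obs(); print(o["eef_pos"],o["contact_force"]); 
for n,(a,b,e,f) in {"top":(180,225,300,360),"side":(160,230,290,390)}.items():
    im=read_camera(n)["img"][a:b,e:f,::-1]; cv2.imwrite(f"pics/k_{n}.png",cv2.resize(im,None,fx=6,fy=6,interpolation=cv2.INTER_CUBIC))
```

```text
[0.56413476 0.01836486 0.06771929] [-0.94466784  0.01646252 -0.09089407]
```

View pics/k_side.png

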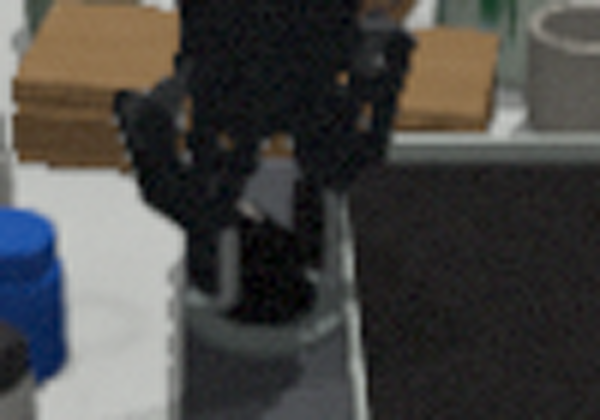

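Run:
```python
from h import *
go([.566,.025,.068],127.4)
```

```text
shift [0.0047 0.0044 0.0014] rot [ 0.06  0.04 -0.54]
```

Call:
{"api": "arm_command", "payload": {
  "commands": [0.004,0.005,0.0,0,0,0,0.5,0.004,0.005,0.0,0,0,0,0.1,0.004,0.005,0.0,0,0,0,0.1,0.004,0.005,0.0,0,0,0,0.1,0.004,0.005,0.0,0,0,0,0.1],
  "force": 20
}}

```text
t: 3.0
eef_pos: [0.5659, 0.0243, 0.0693]
tool_rot: [0.0, 0.447, 0.894, -0.001]
contact_force: [-3.8, -1.1, 6.4]
gripper_width: 0.159
grasp_force: 23.1
```

Run:
```python
from h import *
o=get_obs(); print(o["eef_pos"],o["contact_force"],o["torque"].round(2),o["gripper_width"]*85,o["grasp_force"]); go([.566,.025,.068],181.2)
```

```text
[0.56586297 0.0243039  0.06930317] [-3.83930681 -1.10740047  6.39168852] [-0.19  0.71  0.02] 13.49926787024097 23.099902868270874
shift [0.0005 0.0005 0.0013] rot [ -0.07   0.   -54.35]
```

Call:
{"api": "arm_command", "payload": {
  "commands": [0,0,-0.003,0,0,-8,0.1,0,0,-0.003,0,0,-16,0.1,0,0,-0.003,0,0,-24,0.1,0,0,-0.003,0,0,-32,0.1,0,0,-0.003,0,0,-40,0.1,0,0,-0.003,0,0,-46,0.1,0,0,-0.003,0,0,-50,0.1,0,0,-0.003,0,0,-50,0.1]
}}

```text
t: 3.8
eef_pos: [0.5664, 0.0256, 0.0702]
tool_rot: [0.0, 0.026, 1.0, 0.001]
contact_force: [6.7, 4.4, -17.2]
gripper_width: 0.157
grasp_force: 21.5
```

Run:
```python
from h import *
o=get_obs(); print(o["eef_pos"],o["contact_force"],o["torque"].round(3),o["gripper_width"]*85,o["grasp_force"]); go([.566,.025,.068],181.2)
```

```text
[0.56637518 0.02561859 0.07019843] [  6.69016181   4.39740657 -17.1756742 ] [ 0.838 -1.315  0.03 ] 13.374018253188236 21.543124616146088
shift [ 0.0003 -0.0006  0.0022] rot [ 0.17  0.02 -4.19]
```

Call:
{"api": "arm_command", "payload": {
  "commands": [0,0,0.002,0,0,-3,0.1,0,0,0.002,0,0,-6,0.1,0,0,0.002,0,0,-8,0.1,0,0,0.002,0,0,-8,0.1]
}}

```text
t: 4.2
eef_pos: [0.5668, 0.0258, 0.0701]
tool_rot: [0.001, -0.042, 0.999, 0.001]
contact_force: [-0.2, 3.6, 0.1]
gripper_width: 0.163
grasp_force: 46.2
```

Run:
```python
from h import *
o=get_obs(); print(o["eef_pos"],o["contact_force"],o["torque"].round(3),o["gripper_width"]*85,o["grasp_force"],o["q"].round(2)); go([.566,.025,.068],181.2)
```

```text
[0.56676854 0.02580319 0.07010797] [-0.19723432  3.55372992  0.08871719] [ 0.812 -0.126 -0.933] 13.819870255187515 46.190439853817225 [ 0.44  0.64 -0.78  1.9   0.59  0.85  1.  ]
shift [ 0.0008 -0.0007  0.0021] rot [0.12 0.08 3.59]
```

Call:
{"api": "arm_command", "payload": {
  "commands": [0,0,0,0,0,0,0.5,0,0,0,0,0,0,0.5,0,0,0,0,0,0,0.6,0,0,-0.05,0,0,0,0.7,0,0,-0.09,0,0,0,0.7,0,0,-0.09,0,0,0,0.7,0,0,-0.09,0,0,0,0.7]
}}

```text
t: 4.9
eef_pos: [0.5666, 0.0243, 0.1604]
tool_rot: [0.001, -0.042, 0.999, -0.001]
contact_force: [-0.0, 0.1, 0.0]
gripper_width: 0.7
grasp_force: 0.0
```

Run:
```python
from h import *
o=get_obs(); print(o["eef_pos"],o["contact_force"]); go([.444,-.027,.14],90)
c=read_camera("side"); im=c["img"][150:300,220:420,::-1]; cv2.imwrite("pics/k2.png",cv2.resize(im,None,fx=4,fy=4,interpolation=cv2.INTER_CUBIC))
```

```text
[0.5666072  0.02433369 0.16040801] [-0.01071397  0.08441081  0.04151506]
shift [ 0.1265 -0.0408  0.0202] rot [3.000e-02 1.300e-01 9.485e+01]
```

View pics/k2.png

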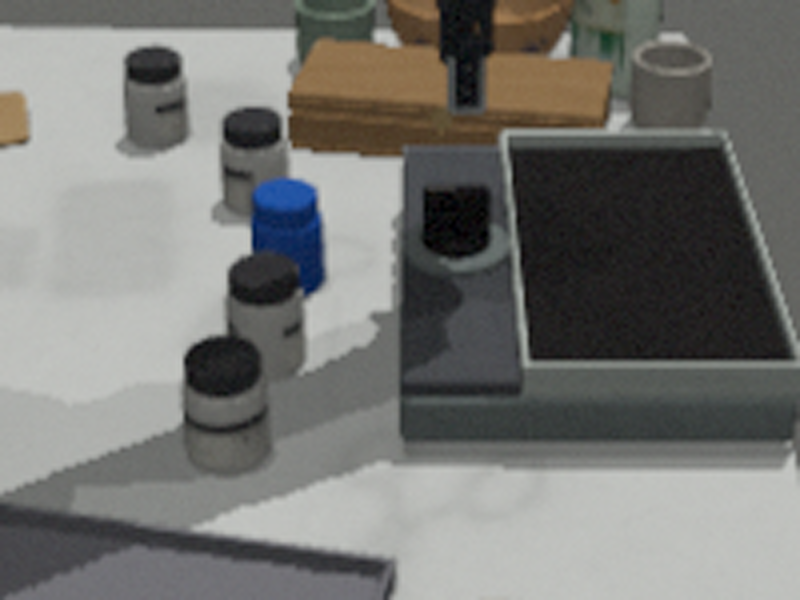

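Call:
{"api": "arm_command", "payload": {
  "commands": [0,0,-0.02,0,0,95,0.75,0.126,-0.041,0.02,0,0,95,0.75,0.126,-0.041,0.02,0,0,95,0.75,0.126,-0.041,0.02,0,0,95,0.75,0.126,-0.041,0.02,0,0,95,0.75,0.126,-0.041,0.02,0,0,95,0.75,0.126,-0.041,0.02,0,0,95,0.75,0.126,-0.041,0.02,0,0,95,0.75]
}}

```text
t: 5.75
eef_pos: [0.4427, -0.0273, 0.1382]
tool_rot: [-0.001, 0.532, 0.847, -0.001]
contact_force: [-0.7, 0.2, 0.2]
gripper_width: 0.745
grasp_force: 0.0
```

Run:
```python
from h import *
o=get_obs(); print(o["t"],o["eef_pos"],o["q"].round(2)); go([.444,-.027,.1],90)
```

```text
5.75 [ 0.44273899 -0.02726702  0.13824101] [ 0.5   0.29 -0.66  2.14  0.26  0.79  0.13]
shift [-0.0004  0.0014  0.0382] rot [-0.17 -0.03 25.75]
```

Call:
{"api": "arm_command", "payload": {
  "commands": [0.0,0.0,0.02,0,0,26,0.8,0,0,0.03,0,0,26,0.8,0,0,0.03,0,0,26,0.8,0,0,0.03,0,0,26,0.8,0,0,0.06,0,0,26,0.8,0,0,0.095,0,0,26,0.8,0,0,0.122,0,0,26,0.8,0,0,0.122,0,0,26,0.8]
}}

```text
t: 6.55
eef_pos: [0.4411, -0.0268, 0.0146]
tool_rot: [-0.003, 0.705, 0.709, -0.002]
contact_force: [-0.2, -0.5, 0.2]
gripper_width: 0.804
grasp_force: 0.0
```

Run:
```python
from h import *
o=get_obs(); print(o["t"],o["eef_pos"],o["q"].round(2)); go([.444,-.027,.1],90)
```

```text
6.55 [ 0.44106074 -0.02678138  0.01463299] [ 0.29  0.5  -0.44  2.22  0.43  0.51 -0.48]
shift [-0.0002  0.0023 -0.0854] rot [-0.41 -0.02  0.36]
```

Call:
{"api": "arm_command", "payload": {
  "commands": [0,0,0,0,0,0,0.3,0,0,0,0,0,0,0.3,0,0,0,0,0,0,0.3,0,0,0,0,0,0,0.3,0,0,-0.03,0,0,0,0.3,0,0,-0.07,0,0,0,0.3,0,0,-0.12,0,0,0,0.3,0,0,-0.12,0,0,0,0.3],
  "force": 40
}}

```text
t: 7.35
eef_pos: [0.4476, -0.0267, 0.143]
tool_rot: [0.004, 0.706, 0.708, 0.003]
contact_force: [0.4, 0.0, -3.4]
gripper_width: 0.539
grasp_force: 43.0
```

Call:
{"api": "arm_command", "payload": {
  "commands": [0,0,0,0,0,0,0.3,0,0,0,0,0,0,0.3]
}}

```text
t: 7.55
eef_pos: [0.4426, -0.0272, 0.1364]
tool_rot: [-0.001, 0.706, 0.708, -0.001]
contact_force: [-0.8, 0.0, -3.1]
gripper_width: 0.537
grasp_force: 43.0
```

Run:
```python
from h import *
o=get_obs(); print(o["t"],o["eef_pos"],o["contact_force"],o["gripper_width"]*85,o["grasp_force"],tool(o).as_matrix()[:,0].round(3))
a=np.radians(1.2); y=np.array([-np.sin(a),np.cos(a),0])
for k in(-.075,0,.075): print(k); go(np.array([.680,.028,.138])+k*y,90)
w=np.array([.406,-.2776,.138]); u=np.array([np.cos(np.radians(-8.5)),np.sin(np.radians(-8.5)),0]); 
for k in(-.05,.05): print("wash",k,w+k*u); go(w+k*u,90)
```

```text
7.55 [ 0.44258211 -0.02724835  0.13640567] [-0.84430721  0.0050233  -3.13386545] 45.66225073919585 42.978446565102786 [-0.002  1.    -0.   ]
-0.075
shift [-0.0202  0.2389 -0.0022] rot [-0.15  0.03  0.11]
0
shift [ 0.0548  0.2375 -0.0022] rot [-0.15  0.03  0.11]
0.075
shift [ 0.1298  0.2361 -0.0023] rot [-0.15  0.03  0.11]
wash -0.05 [ 0.35654921 -0.27020953  0.138     ]
shift [-0.2428 -0.0865 -0.0013] rot [-0.15  0.03  0.11]
wash 0.05 [ 0.45545079 -0.28499047  0.138     ]
shift [-0.2578  0.0124 -0.0015] rot [-0.15  0.03  0.11]
```

Call:
{"api": "arm_command", "payload": {
  "commands": [-0.01,0.03,-0.002,0,0,0,0.3,-0.02,0.07,-0.002,0,0,0,0.3,-0.02,0.11,-0.002,0,0,0,0.3,-0.02,0.15,-0.002,0,0,0,0.3,-0.02,0.19,-0.002,0,0,0,0.3,-0.02,0.22,-0.002,0,0,0,0.3,-0.02,0.239,-0.002,0,0,0,0.3,-0.02,0.239,-0.002,0,0,0,0.3]
}}

```text
t: 8.35
eef_pos: [0.6839, -0.0458, 0.1361]
tool_rot: [-0.001, 0.706, 0.708, -0.001]
contact_force: [0.0, 0.9, -2.7]
gripper_width: 0.534
grasp_force: 42.9
```

Call:
{"api": "arm_command", "payload": {
  "commands": [0,0,0.02,0,0,0,0.3,0,0,0.04,0,0,0,0.3,0,0,0.05,0,0,0,0.3,0,0,0.06,0,0,0,0.3,0,0,0.06,0,0,0,0.3,0,0,0.06,0,0,0,0.3]
}}

```text
t: 8.95
eef_pos: [0.6832, -0.0462, 0.0797]
tool_rot: [0.0, 0.706, 0.708, 0.0]
contact_force: [0.0, -0.4, -1.7]
gripper_width: 0.541
grasp_force: 42.9
```

Run:
```python
from h import *
o=get_obs(); print(o["t"],o["eef_pos"],o["contact_force"],o["gripper_width"]*85,o["grasp_force"],tool(o).as_matrix()[:,0].round(3),o["q"].round(2))
go([.6816,-.047,.0655],90)
```

```text
8.95 [ 0.68319623 -0.04624081  0.07974151] [ 0.01440744 -0.41797192 -1.67657654] 46.016712146405 42.896931348368526 [-0.002  1.     0.   ] [ 0.29  0.7  -0.47  1.62  0.37  0.92 -0.31]
shift [-0.0008 -0.0016  0.0142] rot [ 0.01 -0.    0.12]
```

Call:
{"api": "arm_command", "payload": {
  "commands": [0,-0.001,0.005,0,0,0,0.3,0,-0.001,0.01,0,0,0,0.3,0,-0.001,0.01,0,0,0,0.3]
}}

```text
t: 9.25
eef_pos: [0.682, -0.0464, 0.0692]
tool_rot: [-0.0, 0.706, 0.708, -0.0]
contact_force: [-0.4, -0.0, -1.6]
gripper_width: 0.541
grasp_force: 43.0
```

Run:
```python
from h import *
o=get_obs(); print(o["t"],o["eef_pos"],o["contact_force"]); go([.6816,-.047,.0655],90)
c=read_camera("side"); im=c["img"][120:300,260:460,::-1]; cv2.imwrite("pics/p1.png",cv2.resize(im,None,fx=3,fy=3,interpolation=cv2.INTER_CUBIC))
```

```text
9.25 [ 0.68202072 -0.04641035  0.06923107] [-0.37245595 -0.03812234 -1.5623402 ]
shift [-0.0006 -0.0004  0.0037] rot [-0.01  0.    0.11]
```

View pics/p1.png

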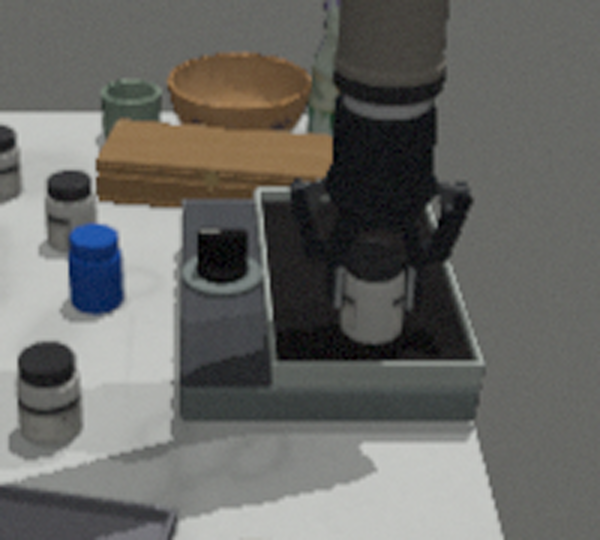

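Call:
{"api": "arm_command", "payload": {
  "commands": [0,0,0.002,0,0,0,0.3,0,0,0.004,0,0,0,0.3,0,0,0.004,0,0,0,0.3]
}}

```text
t: 9.6
eef_pos: [0.6824, -0.0463, 0.0689]
tool_rot: [0.001, 0.707, 0.708, -0.0]
contact_force: [-8.3, -0.7, 19.2]
gripper_width: 0.538
grasp_force: 44.8
```

Run:
```python
from h import *
o=get_obs(); print(o["t"],o["eef_pos"],o["contact_force"]);
```

```text
9.6 [ 0.68242868 -0.04630764  0.06887974] [-8.34042422 -0.67230985 19.1891105 ]
```

Call:
{"api": "arm_command", "payload": {
  "commands": [0,0,-0.003,0,0,0,0.3,0,0,-0.003,0,0,0,0.56,0,0,-0.003,0,0,0,0.65,0,0,-0.003,0,0,0,0.75,0,0,-0.003,0,0,0,0.75,0,0,-0.04,0,0,0,0.75,0,0,-0.08,0,0,0,0.75,0,0,-0.08,0,0,0,0.75]
}}

```text
t: 10.4
eef_pos: [0.686, -0.0457, 0.1517]
tool_rot: [0.003, 0.706, 0.708, 0.004]
contact_force: [0.9, 0.9, 0.7]
gripper_width: 0.755
grasp_force: 0.0
```

Run:
```python
from h import *
o=get_obs(); print(o["t"],o["eef_pos"],o["contact_force"]); 
c=read_camera("top"); gr=cv2.GaussianBlur(c["img"].max(2),(0,0),1)
m=(gr<105).astype(np.uint8); n,l,s,ce=cv2.connectedComponentsWithStats(m)
for i in range(1,n):
    if 80<s[i,4]<700 and 215<ce[i][1]<310 and 195<ce[i][0]<410: print(ce[i].round(1),s[i,2:],ray(c,*ce[i],0.064)[:2].round(3))
go([.432,-.119,.14],90)
c=read_camera("side"); im=c["img"][120:300,200:460,::-1]; cv2.imwrite("pics/p2.png",cv2.resize(im,None,fx=3,fy=3,interpolation=cv2.INTER_CUBIC))
```

```text
10.4 [ 0.68595121 -0.04568517  0.15166207] [0.87444333 0.9283639  0.65823152]
[388.4 251.6] [ 15  17 198] [ 0.432 -0.119]
[272.9 257.3] [ 15  16 177] [0.417 0.171]
[230.4 291.7] [ 16  15 184] [0.332 0.273]
shift [-0.0725 -0.2526  0.0073] rot [ 0.35 -0.    0.11]
```

View pics/p2.png

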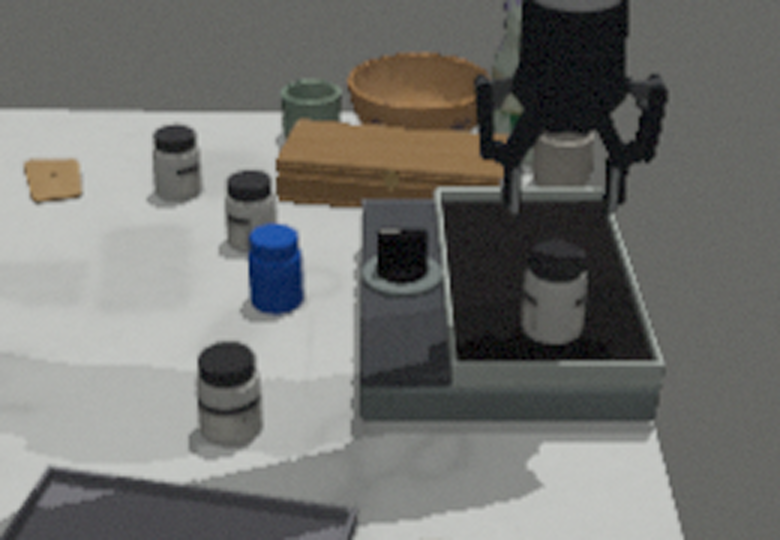

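Call:
{"api": "arm_command", "payload": {
  "commands": [-0.01,-0.03,0.007,0,0,0,0.8,-0.03,-0.07,0.007,0,0,0,0.8,-0.04,-0.12,0.007,0,0,0,0.8,-0.05,-0.17,0.007,0,0,0,0.8,-0.065,-0.21,0.007,0,0,0,0.8,-0.073,-0.24,0.007,0,0,0,0.8,-0.073,-0.25,0.007,0,0,0,0.8,-0.073,-0.25,0.007,0,0,0,0.8]
}}

```text
t: 11.3
eef_pos: [0.4306, -0.1201, 0.1378]
tool_rot: [-0.001, 0.707, 0.707, -0.001]
contact_force: [0.5, -0.5, 0.1]
gripper_width: 0.797
grasp_force: 0.0
```

Call:
{"api": "arm_command", "payload": {
  "commands": [0,0,0.0,0,0,0,0.8,0,0,0.02,0,0,0,0.8,0,0,0.04,0,0,0,0.8,0,0,0.04,0,0,0,0.8]
}}

```text
t: 11.7
eef_pos: [0.4323, -0.1187, 0.0966]
tool_rot: [-0.002, 0.706, 0.708, -0.0]
contact_force: [-1.3, 0.2, -0.0]
gripper_width: 0.804
grasp_force: 0.0
```

Run:
```python
from h import *
o=get_obs(); print(o["t"],o["eef_pos"],o["contact_force"],o["q"].round(2)); go([.432,-.119,.017],90)
```

```text
11.7 [ 0.43229332 -0.11870399  0.09659839] [-1.25548749  0.22481168 -0.01296093] [ 0.59  0.36 -0.54  2.17  0.28  0.69 -0.13]
shift [-0.0005 -0.0001  0.0796] rot [-0.18 -0.12  0.21]
```

Call:
{"api": "arm_command", "payload": {
  "commands": [0,0,0.03,0,0,0,0.8,0,0,0.06,0,0,0,0.8,0,0,0.079,0,0,0,0.8,0,0,0.079,0,0,0,0.8,0,0,0.079,0,0,0,0.3,0,0,0.079,0,0,0,0.3,0,0,0.079,0,0,0,0.3,0,0,0.079,0,0,0,0.3],
  "force": 40
}}

```text
t: 12.5
eef_pos: [0.4338, -0.1199, 0.0209]
tool_rot: [0.001, 0.706, 0.708, 0.001]
contact_force: [-0.5, 0.1, 8.0]
gripper_width: 0.541
grasp_force: 41.7
```

Call:
{"api": "arm_command", "payload": {
  "commands": [0,0,-0.02,0,0,0,0.3,0,0,-0.05,0,0,0,0.3,0,0,-0.09,0,0,0,0.3,0,0,-0.12,0,0,0,0.3,0,0,-0.12,0,0,0,0.3,0,0,-0.12,0,0,0,0.3,0,0,-0.12,0,0,0,0.3]
}}

```text
t: 13.2
eef_pos: [0.4314, -0.1199, 0.1388]
tool_rot: [-0.001, 0.706, 0.708, -0.0]
contact_force: [0.4, 1.2, -1.4]
gripper_width: 0.54
grasp_force: 41.2
```

```bash
cat >> h.py <<'E'
def slots(o,z):
    a=np.radians(1.2); y=np.array([-np.sin(a),np.cos(a),0])
    for k in(-.075,0,.075): print("tray",k); go(np.array([.680,.028,z])+k*y,90)
    u=np.array([np.cos(np.radians(-8.5)),np.sin(np.radians(-8.5)),0])
    for k in(-.05,.05): P=np.array([.406,-.2776,z])+k*u; print("wash",k,P); go(P,90)
E
python3 - <<'E'
from h import *
o=get_obs(); print(o["t"],o["eef_pos"],o["contact_force"],o["gripper_width"]*85,o["q"].round(2)); slots(o,.14)
E
```

```text
13.2 [ 0.43142297 -0.11992642  0.13884804] [ 0.44632501  1.20101084 -1.43404052] 45.94063968341922 [ 0.64  0.28 -0.58  2.14  0.22  0.78 -0.08]
tray -0.075
shift [ 0.0725  0.2503 -0.0015] rot [-0.08 -0.    0.1 ]
tray 0
shift [ 0.1475  0.2488 -0.0015] rot [-0.08 -0.    0.1 ]
tray 0.075
shift [ 0.2225  0.2474 -0.0015] rot [-0.08 -0.    0.1 ]
wash -0.05 [ 0.35654921 -0.27020953  0.14      ]
shift [-0.1501 -0.0751 -0.0011] rot [-0.08 -0.    0.1 ]
wash 0.05 [ 0.45545079 -0.28499047  0.14      ]
shift [-0.1651  0.0237 -0.0012] rot [-0.08 -0.    0.1 ]
```

Call:
{"api": "arm_command", "payload": {
  "commands": [0,0,0,0,0,0,0.3,0,0,0,0,0,0,0.3,0,0,0,0,0,0,0.3,0,0,0,0,0,0,0.3,0,0,0,0,0,0,0.3,0,0,0,0,0,0,0.3]
}}

```text
t: 13.8
eef_pos: [0.4323, -0.1198, 0.1395]
tool_rot: [-0.0, 0.706, 0.708, -0.0]
contact_force: [0.0, -0.6, 0.1]
gripper_width: 0.541
grasp_force: 41.2
```

```bash
cat >> h.py <<'E'
def weigh(n=8):
    F=[];T=[]
    for i in range(n): read_camera("top"); o=get_obs(); F.append(o["contact_force"]); T.append(o["joint_torque"])
    print("F",np.mean(F,0).round(2),"sd",np.std(F,0).round(2),"tq",np.mean(T,0).round(2)); print("Fz",np.array(F)[:,2].round(2))
E
python3 - <<'E'
from h import *
weigh(); print(get_obs()["q"].round(3))
E
```

```text
F [ 0.01  0.19 -0.65] sd [0.51 0.37 0.43] tq [-1.000e-02 -3.750e+01 -3.440e+00 -2.173e+01  1.000e-02  0.000e+00
 -0.000e+00]
Fz [-0.45 -1.14 -0.19 -1.15 -0.92 -0.53  0.11 -0.94]
[ 0.639  0.283 -0.58   2.135  0.22   0.78  -0.077]
```

Call:
{"api": "arm_command", "payload": {
  "commands": [-0.03,0.004,0,0,0,0,0.3,-0.07,0.01,0,0,0,0,0.3,-0.11,0.016,0,0,0,0,0.3,-0.145,0.02,0,0,0,0,0.3,-0.165,0.024,0,0,0,0,0.3,-0.165,0.024,0.03,0,0,0,0.3,-0.165,0.024,0.06,0,0,0,0.3,-0.165,0.024,0.08,0,0,0,0.3]
}}

```text
t: 15.0
eef_pos: [0.4557, -0.2847, 0.0577]
tool_rot: [-0.001, 0.707, 0.708, -0.0]
contact_force: [-0.0, 0.7, -0.3]
gripper_width: 0.54
grasp_force: 41.2
```

Call:
{"api": "arm_command", "payload": {
  "commands": [0,0,0.02,0,0,0,0.3,0,0,0.028,0,0,0,0.3,0,0,0.028,0,0,0,0.3,0,0,0.028,0,0,0,0.3]
}}

```text
t: 15.4
eef_pos: [0.4572, -0.2849, 0.0322]
tool_rot: [0.0, 0.706, 0.708, 0.0]
contact_force: [-0.1, -1.1, -0.2]
gripper_width: 0.537
grasp_force: 41.2
```

Run:
```python
from h import *
o=get_obs(); print(o["t"],o["eef_pos"],o["contact_force"],o["q"].round(2)); go([.4555,-.285,.025],90)
```

```text
15.4 [ 0.45715654 -0.28494861  0.03219837] [-0.11933491 -1.09820364 -0.22883259] [ 0.77  0.57 -0.42  2.    0.37  0.64  0.12]
shift [-0.     -0.0017  0.0072] rot [0.05 0.02 0.12]
```

Call:
{"api": "arm_command", "payload": {
  "commands": [0,0,0.004,0,0,0,0.3,0,0,0.006,0,0,0,0.3,0,0,0.007,0,0,0,0.3,0,0,0.007,0,0,0,0.3]
}}

```text
t: 15.8
eef_pos: [0.4568, -0.285, 0.025]
tool_rot: [0.0, 0.706, 0.708, -0.0]
contact_force: [-0.8, 0.5, 2.7]
gripper_width: 0.538
grasp_force: 41.5
```

Call:
{"api": "arm_command", "payload": {
  "commands": [0,0,0,0,0,0,0.56,0,0,0,0,0,0,0.62,0,0,0,0,0,0,0.72,0,0,0,0,0,0,0.75,0,0,-0.03,0,0,0,0.75,0,0,-0.07,0,0,0,0.75,0,0,-0.11,0,0,0,0.75,0,0,-0.11,0,0,0,0.75]
}}

```text
t: 16.6
eef_pos: [0.46, -0.2862, 0.1397]
tool_rot: [0.005, 0.706, 0.708, 0.001]
contact_force: [0.3, 0.6, -0.4]
gripper_width: 0.754
grasp_force: 0.0
```

```bash
cat >> h.py <<'E'
def jars(u0=195,u1=410):
    c=read_camera("top"); gr=cv2.GaussianBlur(c["img"].max(2),(0,0),1)
    n,l,s,ce=cv2.connectedComponentsWithStats((gr<105).astype(np.uint8))
    for i in range(1,n):
        if 80<s[i,4]<700 and 215<ce[i][1]<330 and u0<ce[i][0]<u1: print(ce[i].round(1),s[i,2:],ray(c,*ce[i],0.064)[:2].round(3))
E
python3 - <<'E'
from h import *
o=get_obs(); print(o["t"],o["eef_pos"],o["contact_force"],o["q"].round(2)); jars(); go([.417,.1705,.14],90)
c=read_camera("side"); im=c["img"][150:350,160:420,::-1]; cv2.imwrite("pics/p3.png",cv2.resize(im,None,fx=2.5,fy=2.5,interpolation=cv2.INTER_CUBIC))
E
```

```text
16.6 [ 0.46000077 -0.28618151  0.13967726] [ 0.34298988  0.62383269 -0.41690137] [ 0.84  0.41 -0.49  1.94  0.26  0.84  0.21]
[273.1 257.7] [ 17  17 208] [0.416 0.17 ]
[231.2 291.7] [ 20  16 233] [0.332 0.271]
shift [ 0.4563 -0.0406 -0.0044] rot [0.28 0.18 0.1 ]
```

View pics/p3.png

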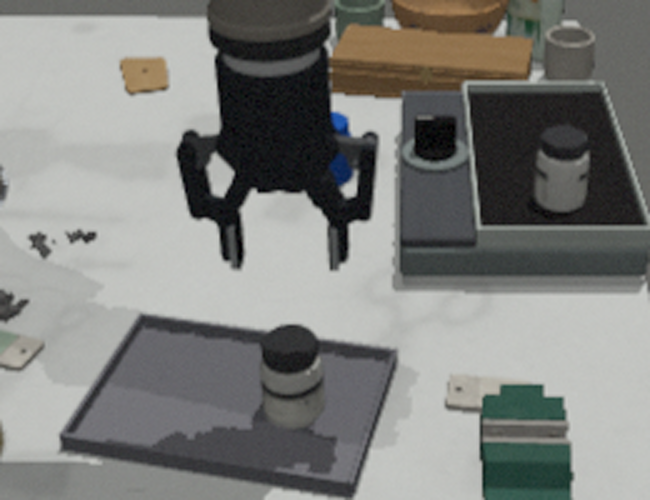

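Call:
{"api": "arm_command", "payload": {
  "commands": [0.03,0,0,0,0,0,0.8,0.075,0,0,0,0,0,0.8,0.12,0,0,0,0,0,0.8,0.165,0,0,0,0,0,0.8,0.21,0,0,0,0,0,0.8,0.255,0,0,0,0,0,0.8,0.3,0,0,0,0,0,0.8,0.34,0,0,0,0,0,0.8]
}}

```text
t: 17.5
eef_pos: [0.4546, 0.0572, 0.1333]
tool_rot: [-0.001, 0.706, 0.708, -0.001]
contact_force: [1.2, -0.5, -0.8]
gripper_width: 0.801
grasp_force: 0.0
```

Call:
{"api": "arm_command", "payload": {
  "commands": [0.04,-0.015,0,0,0,0,0.8,0.08,-0.03,0,0,0,0,0.8,0.105,-0.039,0,0,0,0,0.8,0.115,-0.039,0,0,0,0,0.8,0.115,-0.039,0.02,0,0,0,0.8,0.115,-0.039,0.04,0,0,0,0.8,0.115,-0.039,0.04,0,0,0,0.8,0.115,-0.039,0.04,0,0,0,0.8]
}}

```text
t: 18.3
eef_pos: [0.4164, 0.1694, 0.094]
tool_rot: [-0.001, 0.707, 0.708, -0.001]
contact_force: [-0.2, 0.3, 0.0]
gripper_width: 0.798
grasp_force: 0.0
```

Run:
```python
from h import *
o=get_obs(); print(o["t"],o["eef_pos"],o["contact_force"],o["q"].round(2)); go([.417,.1705,.017],90)
```

```text
18.3 [0.4163577  0.16940382 0.09397812] [-0.16149959  0.30600423  0.00688918] [ 0.03  0.38 -0.65  2.16  0.36  0.7  -0.86]
shift [0.0011 0.0008 0.077 ] rot [-0.12  0.04  0.08]
```

Call:
{"api": "arm_command", "payload": {
  "commands": [0.001,0,0.03,0,0,0,0.8,0.001,0,0.06,0,0,0,0.8,0.001,0,0.074,0,0,0,0.8,0.001,0,0.074,0,0,0,0.8,0.001,0,0.074,0,0,0,0.3,0.001,0,0.074,0,0,0,0.3,0.001,0,0.074,0,0,0,0.3,0.001,0,0.074,0,0,0,0.3]
}}

```text
t: 19.1
eef_pos: [0.4183, 0.1719, 0.0222]
tool_rot: [0.001, 0.706, 0.708, 0.002]
contact_force: [-0.2, -0.2, 7.3]
gripper_width: 0.528
grasp_force: 41.1
```

Call:
{"api": "arm_command", "payload": {
  "commands": [0,0,-0.02,0,0,0,0.3,0,0,-0.05,0,0,0,0.3,0,0,-0.09,0,0,0,0.3,0,0,-0.12,0,0,0,0.3,0,0,-0.12,0,0,0,0.3,0,0,-0.12,0,0,0,0.3,0,0,-0.12,0,0,0,0.3,0,0,-0.12,0,0,0,0.3]
}}

```text
t: 19.9
eef_pos: [0.4157, 0.1706, 0.1393]
tool_rot: [-0.001, 0.706, 0.708, -0.001]
contact_force: [-0.8, -0.5, -3.6]
gripper_width: 0.532
grasp_force: 42.9
```

Run:
```python
from h import *
o=get_obs(); print(o["t"],o["eef_pos"],o["gripper_width"]*85,o["q"].round(2)); weigh(); slots(get_obs(),.14)
```

```text
19.9 [0.41568237 0.17058616 0.13929355] 45.18356182298783 [ 0.09  0.31 -0.71  2.13  0.28  0.8  -0.79]
F [ 0.21 -0.15 -2.4 ] sd [0.5  0.48 0.25] tq [ 2.000e-02 -3.805e+01 -4.820e+00 -2.242e+01  1.000e-02  1.000e-02
 -0.000e+00]
Fz [-2.23 -2.72 -1.9  -2.53 -2.56 -2.53 -2.2  -2.51]
tray -0.075
shift [-0.2188  0.2645  0.0003] rot [-0.02 -0.    0.13]
tray 0
shift [-0.1438  0.2631  0.0003] rot [-0.02 -0.    0.13]
tray 0.075
shift [-0.0688  0.2617  0.0003] rot [-0.02 -0.    0.13]
wash -0.05 [ 0.35654921 -0.27020953  0.14      ]
shift [-4.413e-01 -6.100e-02  4.000e-04] rot [-0.02 -0.    0.13]
wash 0.05 [ 0.45545079 -0.28499047  0.14      ]
shift [-4.563e-01  3.780e-02  4.000e-04] rot [-0.02 -0.    0.13]
```

Call:
{"api": "arm_command", "payload": {
  "commands": [-0.01,0.03,0,0,0,0,0.3,-0.03,0.07,0,0,0,0,0.3,-0.05,0.115,0,0,0,0,0.3,-0.06,0.16,0,0,0,0,0.3,-0.069,0.2,0,0,0,0,0.3,-0.069,0.235,0,0,0,0,0.3,-0.069,0.255,0,0,0,0,0.3,-0.069,0.261,0,0,0,0,0.3]
}}

```text
t: 21.1
eef_pos: [0.6798, 0.1021, 0.1398]
tool_rot: [-0.0, 0.707, 0.707, 0.0]
contact_force: [-0.9, -0.1, -2.6]
gripper_width: 0.529
grasp_force: 42.9
```

Call:
{"api": "arm_command", "payload": {
  "commands": [0,0,0,0,0,0,0.3,0,0,0.02,0,0,0,0.3,0,0,0.04,0,0,0,0.3,0,0,0.055,0,0,0,0.3,0,0,0.062,0,0,0,0.3,0,0,0.062,0,0,0,0.3,0,0,0.062,0,0,0,0.3]
}}

```text
t: 21.8
eef_pos: [0.6781, 0.103, 0.0793]
tool_rot: [0.0, 0.706, 0.708, 0.0]
contact_force: [-0.2, 1.2, -2.4]
gripper_width: 0.528
grasp_force: 42.8
```

Run:
```python
from h import *
o=get_obs(); print(o["t"],o["eef_pos"],o["contact_force"],o["gripper_width"]*85,o["q"].round(2)); go([.678,.103,.071],90)
```

```text
21.8 [0.6781102  0.10296614 0.07928308] [-0.21622598  1.15139067 -2.41379738] 44.86280284625436 [ 0.12  0.71 -0.54  1.61  0.43  0.94 -0.57]
shift [ 0.     -0.0001  0.0083] rot [ 0.05 -0.02  0.12]
```

Call:
{"api": "arm_command", "payload": {
  "commands": [0,0,0.004,0,0,0,0.3,0,0,0.007,0,0,0,0.3,0,0,0.009,0,0,0,0.3,0,0,0.009,0,0,0,0.3]
}}

```text
t: 22.2
eef_pos: [0.6784, 0.1029, 0.0723]
tool_rot: [0.001, 0.706, 0.708, 0.0]
contact_force: [-6.1, -1.6, 13.4]
gripper_width: 0.529
grasp_force: 44.7
```

Call:
{"api": "arm_command", "payload": {
  "commands": [0,0,0,0,0,0,0.56,0,0,0,0,0,0,0.62,0,0,0,0,0,0,0.72,0,0,0,0,0,0,0.75,0,0,-0.03,0,0,0,0.75,0,0,-0.06,0,0,0,0.75,0,0,-0.08,0,0,0,0.75,0,0,-0.08,0,0,0,0.75]
}}

```text
t: 23.0
eef_pos: [0.6799, 0.1035, 0.153]
tool_rot: [0.002, 0.706, 0.708, 0.003]
contact_force: [-0.1, 0.5, -0.1]
gripper_width: 0.748
grasp_force: 0.0
```

Run:
```python
from h import *
o=get_obs(); print(o["t"],o["eef_pos"],o["contact_force"],o["q"].round(2)); jars(150,460); go([.332,.272,.15],90)
c=read_camera("side"); im=c["img"][100:350,160:460,::-1]; cv2.imwrite("pics/p4.png",cv2.resize(im,None,fx=2.3,fy=2.3,interpolation=cv2.INTER_CUBIC))
```

```text
23.0 [0.6798771  0.10349798 0.15303732] [-0.07084959  0.48832864 -0.07166905] [ 0.15  0.64 -0.58  1.57  0.38  1.05 -0.53]
[172.1 238.6] [ 15  19 121] [0.464 0.426]
[230.6 291.7] [ 17  15 196] [0.332 0.273]
shift [ 0.1697 -0.3464  0.    ] rot [ 0.16 -0.03  0.11]
```

View pics/p4.png

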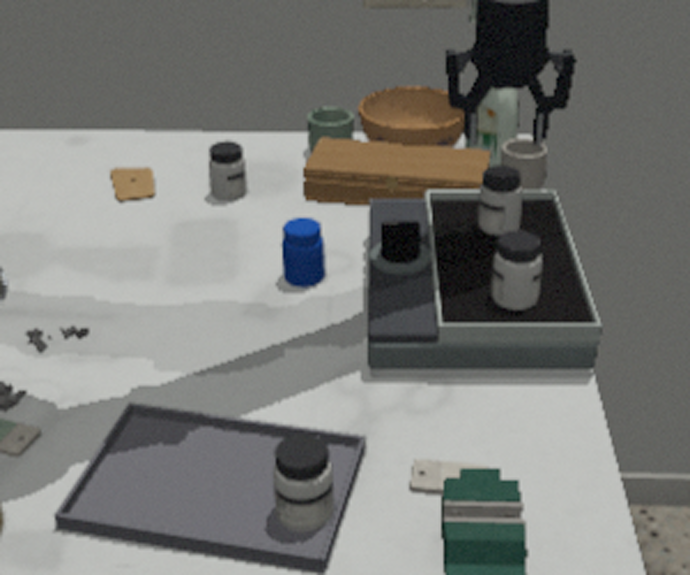

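Call:
{"api": "arm_command", "payload": {
  "commands": [0.015,-0.03,0,0,0,0,0.8,0.035,-0.07,0,0,0,0,0.8,0.055,-0.11,0,0,0,0,0.8,0.075,-0.15,0,0,0,0,0.8,0.095,-0.19,0,0,0,0,0.8,0.115,-0.23,0,0,0,0,0.8,0.135,-0.27,0,0,0,0,0.8,0.15,-0.31,0,0,0,0,0.8]
}}

```text
t: 23.9
eef_pos: [0.3651, 0.2524, 0.1484]
tool_rot: [-0.0, 0.706, 0.708, -0.001]
contact_force: [-0.2, 1.4, 0.3]
gripper_width: 0.803
grasp_force: 0.0
```

Call:
{"api": "arm_command", "payload": {
  "commands": [0.01,-0.025,0,0,0,0,0.8,0.019,-0.036,0,0,0,0,0.8,0.019,-0.036,0.02,0,0,0,0.8,0.019,-0.036,0.05,0,0,0,0.8,0.019,-0.036,0.06,0,0,0,0.8,0.019,-0.036,0.06,0,0,0,0.8,0.019,-0.036,0.06,0,0,0,0.8]
}}

```text
t: 24.6
eef_pos: [0.3314, 0.2711, 0.0897]
tool_rot: [-0.0, 0.706, 0.708, -0.0]
contact_force: [0.3, 0.4, 0.7]
gripper_width: 0.799
grasp_force: 0.0
```

Run:
```python
from h import *
o=get_obs(); print(o["t"],o["eef_pos"],o["contact_force"],o["q"].round(2)); go([.332,.272,.02],90)
```

```text
24.6 [0.33143532 0.27108589 0.08969099] [0.25829306 0.42633141 0.675483  ] [-0.22  0.37 -0.71  2.21  0.39  0.68 -1.2 ]
shift [0.0009 0.0006 0.0697] rot [-0.04  0.    0.12]
```

Call:
{"api": "arm_command", "payload": {
  "commands": [0,0,0.03,0,0,0,0.8,0,0,0.055,0,0,0,0.8,0,0,0.07,0,0,0,0.8,0,0,0.07,0,0,0,0.8,0,0,0.07,0,0,0,0.3,0,0,0.07,0,0,0,0.3,0,0,0.07,0,0,0,0.3,0,0,0.07,0,0,0,0.3]
}}

```text
t: 25.4
eef_pos: [0.3322, 0.2717, 0.021]
tool_rot: [0.0, 0.706, 0.708, 0.001]
contact_force: [-1.3, -1.4, 6.8]
gripper_width: 0.538
grasp_force: 40.9
```

Call:
{"api": "arm_command", "payload": {
  "commands": [0,0,-0.02,0,0,0,0.3,0,0,-0.05,0,0,0,0.3,0,0,-0.09,0,0,0,0.3,0,0,-0.12,0,0,0,0.3,0,0,-0.12,0,0,0,0.3,0,0,-0.12,0,0,0,0.3,0,0,-0.12,0,0,0,0.3,0,0,-0.12,0,0,0,0.3]
}}

```text
t: 26.2
eef_pos: [0.3309, 0.2704, 0.1387]
tool_rot: [-0.0, 0.706, 0.708, -0.001]
contact_force: [-0.7, 0.1, -1.9]
gripper_width: 0.54
grasp_force: 41.6
```

Run:
```python
from h import *
o=get_obs(); print(o["t"],o["eef_pos"],o["gripper_width"]*85,o["q"].round(2)); weigh(); slots(get_obs(),.14)
```

```text
26.2 [0.33090482 0.27039891 0.13868805] 45.91092024003792 [-0.14  0.29 -0.78  2.17  0.29  0.79 -1.1 ]
F [-0.18  0.29 -0.69] sd [0.4  0.37 0.78] tq [ 3.000e-02 -3.433e+01 -4.630e+00 -2.142e+01  1.000e-02  0.000e+00
 -0.000e+00]
Fz [-0.82 -0.37 -1.47 -2.2  -0.27 -0.17 -0.67  0.49]
tray -0.075
shift [-0.3188  0.3495 -0.0007] rot [-0.02  0.01  0.13]
tray 0
shift [-0.2438  0.3481 -0.0007] rot [-0.02  0.01  0.13]
tray 0.075
shift [-0.1688  0.3467 -0.0007] rot [-0.02  0.01  0.13]
wash -0.05 [ 0.35654921 -0.27020953  0.14      ]
shift [-0.5413  0.0239 -0.0006] rot [-0.02  0.01  0.13]
wash 0.05 [ 0.45545079 -0.28499047  0.14      ]
shift [-0.5563  0.1228 -0.0006] rot [-0.02  0.01  0.13]
```

Call:
{"api": "arm_command", "payload": {
  "commands": [-0.02,0.02,0,0,0,0,0.3,-0.05,0.055,0,0,0,0,0.3,-0.09,0.08,0,0,0,0,0.3,-0.135,0.1,0,0,0,0,0.3,-0.18,0.12,0,0,0,0,0.3,-0.225,0.135,0,0,0,0,0.3,-0.27,0.14,0,0,0,0,0.3,-0.315,0.14,0,0,0,0,0.3]
}}

```text
t: 27.4
eef_pos: [0.473, -0.0457, 0.1397]
tool_rot: [0.0, 0.707, 0.708, 0.0]
contact_force: [0.7, 0.1, -1.1]
gripper_width: 0.539
grasp_force: 41.6
```

Call:
{"api": "arm_command", "payload": {
  "commands": [-0.045,-0.005,0,0,0,0,0.3,-0.09,-0.02,0,0,0,0,0.3,-0.13,-0.045,0,0,0,0,0.3,-0.17,-0.075,0,0,0,0,0.3,-0.205,-0.1,0,0,0,0,0.3,-0.226,-0.116,0,0,0,0,0.3,-0.226,-0.116,0,0,0,0,0.3,-0.226,-0.116,0,0,0,0,0.3]
}}

```text
t: 28.2
eef_pos: [0.3565, -0.2702, 0.1396]
tool_rot: [0.0, 0.707, 0.707, 0.0]
contact_force: [0.0, 0.8, 0.2]
gripper_width: 0.538
grasp_force: 41.6
```

Run:
```python
from h import *
weigh(6); o=get_obs(); print(o["t"],o["eef_pos"],o["q"].round(2)); go([.3565,-.270,.026],90)
```

```text
F [ 0.1   0.09 -0.64] sd [0.55 0.53 0.41] tq [ 4.900e-01 -3.749e+01 -2.690e+00 -2.162e+01  3.000e-02  1.000e-02
 -0.000e+00]
Fz [-1.02 -0.2  -0.64 -1.31 -0.52 -0.18]
28.5 [ 0.35729964 -0.26914938  0.13954278] [ 0.97  0.27 -0.53  2.14  0.19  0.77  0.32]
shift [-0.0009 -0.0008  0.1135] rot [ 0.01 -0.01  0.24]
```

Empty confirmed. Lower into the wash tray.

Call:
{"api": "arm_command", "payload": {
  "commands": [-0.001,-0.001,0.03,0,0,0,0.3,-0.001,-0.001,0.06,0,0,0,0.3,-0.001,-0.001,0.09,0,0,0,0.3,-0.001,-0.001,0.105,0,0,0,0.3,-0.001,-0.001,0.109,0,0,0,0.3,-0.001,-0.001,0.113,0,0,0,0.3,-0.001,-0.001,0.115,0,0,0,0.3,-0.001,-0.001,0.115,0,0,0,0.3]
}}

```text
t: 29.3
eef_pos: [0.3563, -0.2713, 0.0252]
tool_rot: [0.001, 0.706, 0.708, 0.0]
contact_force: [0.3, -0.8, 0.5]
gripper_width: 0.539
grasp_force: 41.6
```

Run:
```python
from h import *
o=get_obs(); print(o["t"],o["eef_pos"],o["contact_force"]); go([.3565,-.270,.026],90)
```

```text
29.3 [ 0.35627139 -0.27126217  0.0252456 ] [ 0.2775848  -0.75723282  0.54955983]
shift [ 0.0013  0.0002 -0.0008] rot [0.07 0.05 0.13]
```

Call:
{"api": "arm_command", "payload": {
  "commands": [0,0,0.002,0,0,0,0.3,0,0,0.002,0,0,0,0.3]
}}

```text
t: 29.5
eef_pos: [0.3564, -0.2716, 0.0249]
tool_rot: [0.001, 0.706, 0.708, -0.001]
contact_force: [-5.3, 4.4, 27.6]
gripper_width: 0.54
grasp_force: 44.5
```

Call:
{"api": "arm_command", "payload": {
  "commands": [0,0,0,0,0,0,0.56,0,0,0,0,0,0,0.62,0,0,0,0,0,0,0.72,0,0,0,0,0,0,0.75,0,0,-0.03,0,0,0,0.75,0,0,-0.07,0,0,0,0.75,0,0,-0.12,0,0,0,0.7,0,0,-0.14,0,0,0,0.7]
}}

```text
t: 30.3
eef_pos: [0.3573, -0.2717, 0.1663]
tool_rot: [0.003, 0.706, 0.708, 0.0]
contact_force: [-0.1, -0.2, -1.1]
gripper_width: 0.697
grasp_force: 0.0
```

Run:
```python
from h import *
o=get_obs(); print(o["t"],o["eef_pos"],o["contact_force"],o["q"].round(2)); go([.566,.0255,.16],181.5)
c=read_camera("side"); im=c["img"][100:350,160:460,::-1]; cv2.imwrite("pics/p5.png",cv2.resize(im,None,fx=2.3,fy=2.3,interpolation=cv2.INTER_CUBIC))
```

```text
30.3 [ 0.35734755 -0.2717357   0.16629173] [-0.11195273 -0.16524831 -1.08348272] [ 1.01  0.23 -0.56  2.11  0.17  0.83  0.35]
shift [0.2968 0.2093 0.0063] rot [ 5.000e-02  3.300e-01 -9.137e+01]
```

View pics/p5.png

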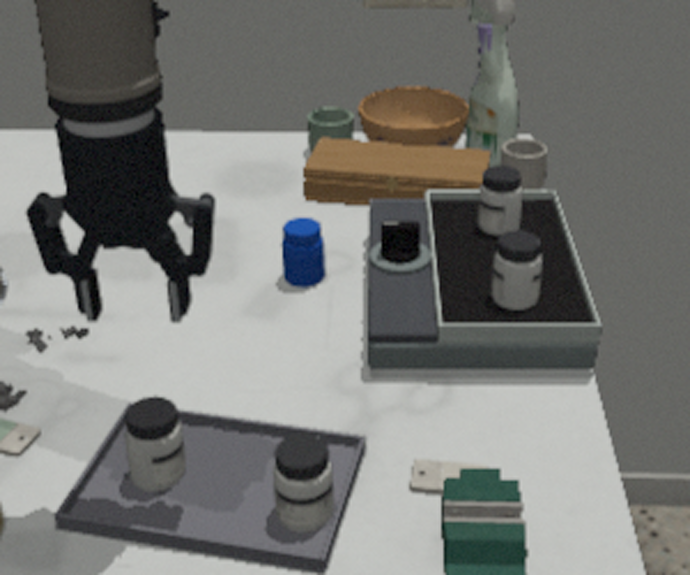

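Call:
{"api": "arm_command", "payload": {
  "commands": [0.03,0.02,0.006,0,0,-8,0.5,0.07,0.05,0.006,0,0,-16,0.5,0.11,0.08,0.006,0,0,-24,0.5,0.15,0.11,0.006,0,0,-32,0.5,0.19,0.135,0.006,0,0,-40,0.5,0.23,0.165,0.006,0,0,-48,0.5,0.27,0.19,0.006,0,0,-56,0.5,0.297,0.209,0.006,0,0,-64,0.5]
}}

```text
t: 31.15
eef_pos: [0.565, 0.0301, 0.1563]
tool_rot: [-0.0, 0.22, 0.976, 0.001]
contact_force: [-0.2, 0.7, 0.2]
gripper_width: 0.501
grasp_force: 0.0
```

Call:
{"api": "arm_command", "payload": {
  "commands": [0,0,0,0,0,-8,0.5,0,0,0,0,0,-16,0.5,0,0,0,0,0,-24,0.5,0,0,0,0,0,-27,0.5,0,0,0,0,0,-27,0.5,0,0,0,0,0,-27,0.5]
}}

```text
t: 31.75
eef_pos: [0.5638, 0.0263, 0.1561]
tool_rot: [-0.0, -0.009, 1.0, 0.0]
contact_force: [-0.5, -0.2, -0.9]
gripper_width: 0.498
grasp_force: 0.0
```

Run:
```python
from h import *
o=get_obs(); print(o["t"],o["eef_pos"],o["contact_force"],o["q"].round(2)); go([.5665,.0255,.0715],181.8)
```

```text
31.75 [0.56376438 0.02631798 0.15609174] [-0.53191897 -0.22661898 -0.90753129] [ 0.55  0.55 -0.94  1.85  0.52  1.01  0.98]
shift [-0.0028 -0.0009  0.0846] rot [ 0.01 -0.04 -0.78]
```

Call:
{"api": "arm_command", "payload": {
  "commands": [-0.003,-0.001,0.03,0,0,0,0.5,-0.003,-0.001,0.06,0,0,0,0.5,-0.003,-0.001,0.075,0,0,0,0.5,-0.003,-0.001,0.083,0,0,0,0.5,-0.003,-0.001,0.083,0,0,0,0.1,-0.003,-0.001,0.083,0,0,0,0.1,-0.003,-0.001,0.083,0,0,0,0.1,-0.003,-0.001,0.083,0,0,0,0.1],
  "force": 25
}}

```text
t: 32.55
eef_pos: [0.5677, 0.0259, 0.0746]
tool_rot: [0.001, -0.01, 1.0, 0.0]
contact_force: [-0.4, 1.3, 2.0]
gripper_width: 0.155
grasp_force: 28.7
```

Run:
```python
from h import *
o=get_obs(); print(o["t"],o["eef_pos"],o["contact_force"],o["torque"].round(2),o["gripper_width"]*85,o["grasp_force"],o["q"].round(2)); go([.5665,.0255,.0715],32)
```

```text
32.55 [0.56773507 0.02588805 0.0745992 ] [-0.39430427  1.26878943  2.01373156] [ 0.19  0.05 -0.01] 13.163226149728464 28.72294843196869 [ 0.48  0.66 -0.85  1.9   0.64  0.88  0.9 ]
shift [ 0.0012 -0.0004  0.0031] rot [1.5000e-01 1.0000e-02 1.4911e+02]
```

Call:
{"api": "arm_command", "payload": {
  "commands": [0,0,0,0,0,8,0.1,0,0,0,0,0,16,0.1,0,0,0,0,0,24,0.1,0,0,0,0,0,32,0.1,0,0,0,0,0,40,0.1,0,0,0,0,0,48,0.1,0,0,0,0,0,56,0.1,0,0,0,0,0,64,0.1]
}}

```text
t: 33.35
eef_pos: [0.5662, 0.0232, 0.0745]
tool_rot: [0.0, 0.525, 0.851, -0.002]
contact_force: [-6.0, -6.2, 10.1]
gripper_width: 0.153
grasp_force: 29.9
```

Call:
{"api": "arm_command", "payload": {
  "commands": [0,0,0,0,0,8,0.1,0,0,0,0,0,16,0.1,0,0,0,0,0,24,0.1,0,0,0,0,0,32,0.1,0,0,0,0,0,40,0.1,0,0,0,0,0,48,0.1,0,0,0,0,0,56,0.1,0,0,0,0,0,64,0.1]
}}

```text
t: 34.15
eef_pos: [0.563, 0.0235, 0.0745]
tool_rot: [0.0, 0.896, 0.444, -0.004]
contact_force: [-15.9, -3.2, 18.9]
gripper_width: 0.158
grasp_force: 31.1
```

Run:
```python
from h import *
o=get_obs(); print(o["t"],o["eef_pos"],o["contact_force"],o["torque"].round(2),o["gripper_width"]*85,o["grasp_force"],o["q"].round(2)); go([.5665,.0255,.0735],32)
```

```text
34.15 [0.56304881 0.02345636 0.07446344] [-15.91652151  -3.16387054  18.91798003] [-0.9   3.34  0.06] 13.423452019032503 31.138325035572052 [ 0.1   0.52 -0.33  1.93  0.24  0.74 -1.02]
shift [0.0037 0.0015 0.0009] rot [-0.14  0.48 20.73]
```

Call:
{"api": "arm_command", "payload": {
  "commands": [-0.002,-0.003,-0.001,0,0,6,0.1,-0.002,-0.003,-0.001,0,0,12,0.1,-0.002,-0.003,-0.001,0,0,18,0.1,-0.002,-0.003,-0.001,0,0,22,0.1,-0.002,-0.003,-0.001,0,0,24,0.1,-0.002,-0.003,-0.001,0,0,24,0.1]
}}

```text
t: 34.75
eef_pos: [0.5621, 0.0243, 0.0747]
tool_rot: [0.001, 0.968, 0.253, -0.002]
contact_force: [-3.5, -5.5, 1.8]
gripper_width: 0.159
grasp_force: 48.0
```

Run:
```python
from h import *
o=get_obs(); print(o["t"],o["eef_pos"],o["contact_force"],o["torque"].round(2),o["gripper_width"]*85,o["grasp_force"],o["q"].round(2)); go([.5665,.0255,.0735],32)
```

```text
34.75 [0.56207957 0.02426997 0.07465078] [-3.46910516 -5.46843998  1.84952077] [-1.    0.77  1.22] 13.541561448027203 47.97412814106792 [ 0.02  0.5  -0.23  1.94  0.17  0.72 -1.37]
shift [0.0045 0.0011 0.0011] rot [ 0.08  0.2  -2.74]
```

Call:
{"api": "arm_command", "payload": {
  "commands": [0,0,0,0,0,0,0.3,0,0,0,0,0,0,0.5,0,0,0,0,0,0,0.5,0,0,-0.04,0,0,0,0.5,0,0,-0.09,0,0,0,0.5,0,0,-0.13,0,0,0,0.5,0,0,-0.13,0,0,0,0.5]
}}

```text
t: 35.45
eef_pos: [0.5674, 0.0266, 0.211]
tool_rot: [0.001, 0.968, 0.251, 0.006]
contact_force: [-0.2, 1.1, 0.3]
gripper_width: 0.503
grasp_force: 0.0
```

Call:
{"api": "arm_command", "payload": {
  "commands": [-0.04,-0.02,0,0,0,0,0.5,-0.08,-0.04,0,0,0,0,0.5,-0.12,-0.06,0,0,0,0,0.5,-0.15,-0.08,0,0,0,0,0.5,-0.15,-0.08,0,0,0,0,0.5,-0.15,-0.08,0,0,0,0,0.5,-0.15,-0.08,0,0,0,0,0.5]
}}

```text
t: 36.15
eef_pos: [0.3947, 0.0228, 0.2048]
tool_rot: [-0.0, 0.968, 0.251, 0.001]
contact_force: [1.1, 0.1, -0.3]
gripper_width: 0.499
grasp_force: 0.0
```

Run:
```python
from h import *
o=get_obs(); print(o["t"],o["eef_pos"],o["contact_force"])
c=read_camera("top"); a=cv2.resize(c["img"][120:320,200:480,::-1],None,fx=2,fy=2,interpolation=cv2.INTER_CUBIC)
k=cv2.resize(c["img"][180:220,308:352,::-1],None,fx=5,fy=5,interpolation=cv2.INTER_CUBIC)
out=np.zeros((400,790,3),np.uint8); out[:,:560]=a; out[:200,565:785]=k
k=cv2.resize(read_camera("side")["img"][180:230,315:370,::-1],None,fx=4,fy=4,interpolation=cv2.INTER_CUBIC); out[200:,565:785]=k; cv2.imwrite("pics/f.png",out)
```

```text
36.15 [0.39470933 0.02281006 0.20477983] [ 1.13072661  0.09894611 -0.33295215]
```

View pics/f.png

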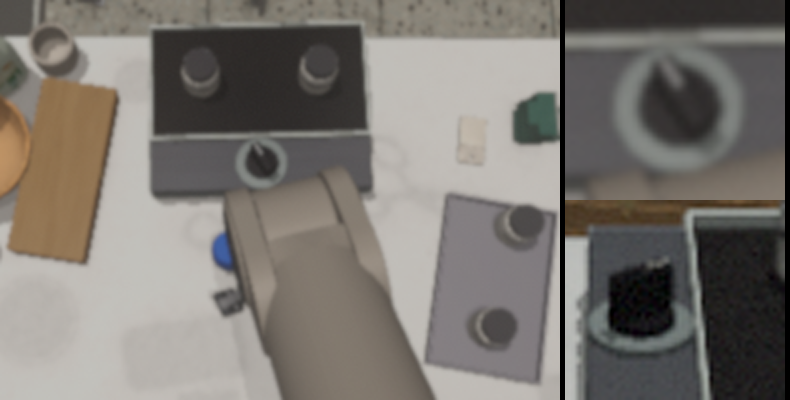

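```bash
python3 -c "
from station import *
print(hand_in())"
```

```text
the job is handed in; nothing more can be done
None
```

I turned the knob to its off stop, stood the two full jars in the shaker tray and the two empty ones in the wash-up tray, then turned the knob clockwise to its full-speed stop. I handed the job in at about 36 s, and the hand-in gave no verdict.

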